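Stand the play plates in the toy drying rack

ROBOT

A 7-joint arm with a two-finger parallel gripper is mounted at the origin on the work surface. World frame = base frame: x ahead of the robot, y to its left, z up, the work surface at z = 0. Lengths are in m, angles in rad, forces in N, time in s.
With the tool pointing down it reaches from about 0.425 to 1.025 m from the base axis. Payload 3.6 kg.
Tool frame: the origin (TCP) lies where the fingers leave the gripper's body, on its centre line; the fingertips stand 73 mm ahead of it and the grasp point (between the pads) lies 54 mm ahead of it; z points along the fingers, y is the line along which they close (so a half turn about z gives the same grasp; the last joint's range is limited). The gripper opens to 85 mm and grips with 20 to 120 N. Pads are 22 mm wide; open, the fingers measure 114 mm over their backs; the gripper's body (76 mm by 85 mm) begins 54 mm behind the grasp point. The pads swing forward as they close: fully open they stand 13 mm farther back than shut.
Start: joints at [1.181, 0.591, 0.048, 1.609, -0.033, 0.943, -0.034], TCP at [0.212, -0.693, 0.304] pointing down, gripper open.
Joint ranges: [-2.69, 2.69], [-0.47, 2.24], [-1.27, 1.36], [0.19, 2.51], [-1.53, 4.68], [0.08, 2.07], [-3.09, 3.09]. Speed limits (rad/s): [2.57, 2.57, 3.14, 3.14, 3.14, 3.14, 3.14].

INTERFACE

Orientations are given as a unit quaternion [x, y, z, w].
In Python, from station import env gives the robot as it stands.
- The arm moves only by the shell command python3 -m crank 'ROWS' [OPENING]. ROWS is a JSON object of lists of equal length, an entry for each row: "delta_pos": the shift along the tool's x, y, z in units of 0.5 m (1.0 is 0.5 m), a list of three; "dr": the turn, a rotation vector about the tool's x, y, z in units of 180 degrees (1.0 is 180 degrees), a list of three. A call has 1 to 10 rows; each row shifts and turns the commanded pose from where the row before left it, along the tool's axes as they then stand; what a row does not reach is not made up. A row lasts 1/8 s, in which the tool goes at most 62.5 mm and 10.7 degrees, less where a joint would pass 70% of its speed; a pose out of reach is approached as far as the arm can. A call with a number of a shift or a turn outside -1 to 1 is refused whole. A call with a gripper value outside its range is refused whole. OPENING is the opening, from -1 (shut) to 1 (fully open), set as the call begins (- or left out, the last holds). The fingers move at their own pace and stop on an object; the grip force is fixed at half the most. Time passes only in rows, so rows that do not move let the fingers close. It gives the time, the measured TCP pose, the force, the opening and the grip force at its end, in the units of the state.
- env.state(): the state, without advancing time (a new reading comes with each control period).
- env.grab_frame(name): name is "scene" or "side" or "wrist"; returns the picture (480x640x3 uint8, red, green, blue); there is no depth.
- env.get_calibration(name): a dict with "fov_y" (degrees; the focal length in pixels is half the picture's height over the tangent of half this angle, whatever the lens; pixels are square), "cx", "cy" (the principal point, pixels), "rvec" (rotation vector, rad) and "tvec" (3), from world to camera coordinates, as OpenCV has them. Camera axes: x right, y down, z forward; pixel columns grow to the right and rows downward; lengths in m; the calibration is good to about 2 mm. A picture is of the moment at which its call begins: read the wrist's pose just before it. get_calibration takes no time and is no camera call; for the wrist camera it gives the pose at the moment of the call.
- env.sign_off(): hands the job in; it is judged then, once.
The state is a dict: "time": time; "joint_pos": joint angles; "dq": joint speeds; "joint_torque": joint torques, N m; "position": TCP position; "ee_rot": TCP orientation; "ft_force": force on the tool from outside, world axes, zero at the start; "torque": the same for the moment, N m; "grip_width": finger opening in m; "grasp_force": force on a finger pad.
Only numpy, scipy, OpenCV 4.12 (cv2) and the standard library are available. Lean on these libraries where they do the work, as an engineer would, in place of code of your own. Each camera call takes 0.05 s, during which the arm holds its last target. There are 200 camera calls.

TASK

Tidy up the play plates: fold the steel keeper bar of the toy dish rack all the way back, then stand the blue plate upright between the blue tines and the yellow plate upright between the yellow tines, each let go and resting down on the rack's rails. Lower the plates in, do not drop them or lay them on the table, leave the bar folded back, and leave the other toys where they are.

Things in the scene. Friction and masses are not known exactly. Their poses are not given: they have to be found in the camera images.
- rack: Toy dish rack, fixed: white base 180 x 230 x 8 mm, a 12 mm cheek 60 mm high at each end. Origin: centre of underside; z up, x depth (away from the robot at yaw 0), y length. Two 10 mm rail dowels along y (x = +-32, z = 18 mm) carry the plates, whose discs stand in the x-z plane. Three slots: y = +62 (blue tines), 0 (bare wood, stays empty), -62 mm (yellow tines).
- keeper (a joint): Angle of the rack's keeper bar (rad): near 0 it lies over the middle of the three slots and blocks them; grows as the bar swings up and over to the rack's +x side; stop at 1.75 (fully back). Stiff friction hinge along the rack's y (0.15 N m, 2 to 3 N at the bar): the bar stays where it is left.
- keeper_grip (a point): Middle of the keeper bar, on its axis: a round brass sleeve of 20 mm diameter, 70 mm long along the rack's y, free to be pinched from above. Moves with the bar; at joint value 0 it is at rack x = 0, y = 0, z = 105 mm. The rest of the bar is 10 mm steel rod, 238 mm long, with an arm to the hinge at each end.
- keeper_hinge (a point): Hinge axis of the keeper bar at the rack's middle: rack x = 75, y = 0, z = 50 mm, axis along the rack's y; the bar's axis lies 93 mm from it. Positive joint values turn the bar about +y (from above the slots up and over to +x).
- blue_seat (a point): Centre of the blue plate when seated in the blue slot: rack x = 0, y = 62, z = 74.6 mm. Every slot is four upright 8 mm tines at rack x = +-32 mm, y = slot +-13 mm, axes upright, round tips at z = 75 mm: the free gap is 18 mm for a 12 mm plate.
- yellow_seat (a point): Centre of the yellow plate when seated in the yellow slot: rack x = 0, y = -62, z = 62.7 mm. Tines as in the blue slot.
- blue_plate: Blue wooden play plate, white ring on each face: flat disc 120 mm in diameter, 12 mm thick, about 100 g. Origin: disc centre, z along its axis. At the start it leans on an easel, 25 degrees from vertical, its top leaning to the easel's -x side (to the robot), 40 mm of the top rim standing free above the easel's 10 mm back board under its lower face; two pegs hold the lower rim.
- yellow_plate: Yellow wooden play plate, white ring on each face: flat disc 100 mm in diameter, 12 mm thick, about 70 g. Origin and axes as the blue plate. Leans on a smaller easel in the same way, 40 mm of its top rim free above the back board.
- easel_large: Wooden easel of the blue plate, fixed: base 120 x 100 x 8 mm, back board 90 mm wide, about 85 mm high. Origin: on the table under the plate's centre, which is 70 mm up.
- easel_small: Wooden easel of the yellow plate, fixed: base 120 x 100 x 8 mm, back board 80 mm wide, about 65 mm high. Origin: on the table under the plate's centre, which is 61 mm up.
- arch: Orange arch block, 120 x 36 mm, 72 mm high; bystander, loose. Origin: centre of the underside.
- fire_truck: Red toy fire truck, 150 x 80 mm, 81 mm high, loose bystander. Origin: centre of the underside, length along x.
- bear_a: Red plastic bear, 48 mm across, 69 mm tall, loose bystander. Origin: centre of the underside.
- bear_b: Another red plastic bear, same size, loose bystander.
- spinning_top: Striped tin spinning top, 96 mm across, 118 mm tall, standing on its foot, loose bystander. Origin: centre of the underside.
- table: The table top, surface at z = 0.
Not all that is in view belongs to the job. There is more than one size of the blue_plate; the job needs the smaller. Several things have the shape of the yellow_plate; the one meant has the colours described above.

How it is judged:
By the outcome, as a careful person would: the job done as asked, in the order asked, and still so for the second after the job is handed in, with the robot touching nothing.
It also fails if it takes over 67 s, if anything falls off the work surface, if the arm or the gripper's body presses on something with over 40 N, if the wrist force passes 120 N, or if a joint passes its speed limit or range.

## Working session

There is one attempt and no reset: what is moved stays moved. The work goes in short steps, Python scripts to look and compute and a shell command to move; the robot and the scene stay as the last step left them, time stands still between calls to the robot, and variables do not carry over. Pictures are saved under pics/ and viewed, at most 10 in all, crops included, and the job is handed in when it is done.

```bash
ls; mkdir -p pics
python3 - <<'E'
from station import env
import cv2,numpy as np
for n in ["scene","side"]:
    im=env.grab_frame(n); cv2.imwrite(f"pics/{n}0.png",im[:,:,::-1])
    print(n,env.get_calibration(n))
s=env.state();print(s)
E
```

```text
pics
scene {'fov_y': 50.37754248604745, 'cx': 325.2071478875842, 'cy': 241.07009096495577, 'rvec': array([ 1.89409038,  1.87737447, -0.57618052]), 'tvec': array([-1.38643675e-03, -4.03245476e-01,  1.77368570e+00])}
side {'fov_y': 43.33866780980878, 'cx': 323.4037002498287, 'cy': 240.24522436851822, 'rvec': array([ 2.07089433, -0.65195935,  0.36523368]), 'tvec': array([-0.45467147,  0.24356222,  1.5812844 ])}
{'time': 0.1, 'joint_pos': array([ 1.18048568,  0.59203989,  0.04831525,  1.6096917 , -0.03329941,
        0.94272083, -0.03370437]), 'dq': array([-0.00167783, -0.00165065,  0.00051041, -0.00299397,  0.00028088,
        0.00179075,  0.00025293]), 'joint_torque': array([ 4.59383431e-03, -5.49998581e+01,  1.55253991e+00, -1.98824626e+01,
        9.63055791e-03,  3.84064828e-03,  1.20567833e-05]), 'position': array([ 0.21187712, -0.69272007,  0.30284724]), 'ee_rot': array([ 9.89002632e-01,  1.47894351e-01, -2.11993720e-04, -1.00528943e-03]), 'ft_force': array([ 0.17308607, -0.15703622,  0.15723737]), 'torque': array([ 0.03583955, -0.02120955,  0.00876936]), 'grasp_force': 0.0, 'grip_width': 0.08554218597931496}
```

View pics/scene0.png

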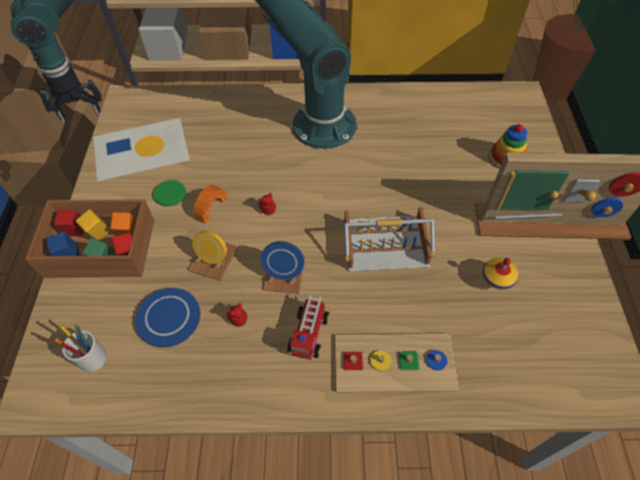

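View pics/side0.png

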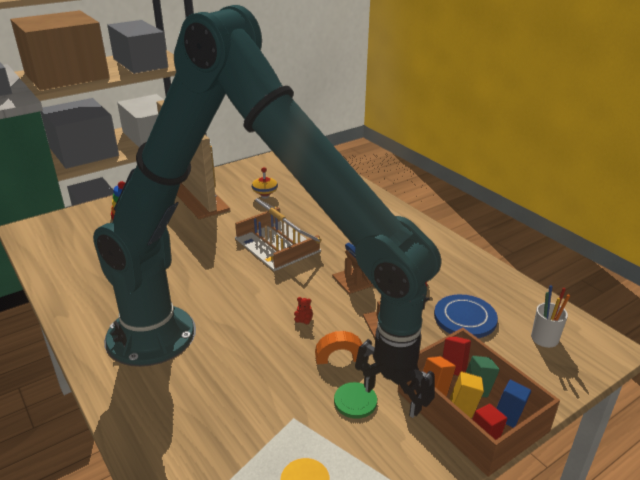

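```bash
cat > h.py <<'E'
import numpy as np,cv2
from scipy.spatial.transform import Rotation as R
from station import env
def K(c):
    f=240/np.tan(np.radians(c['fov_y']/2)); return np.array([[f,0,c['cx']],[0,f,c['cy']],[0,0,1.]])
def proj(c,P):
    return cv2.projectPoints(np.atleast_2d(np.array(P,float)),np.array(c['rvec'],float),np.array(c['tvec'],float),K(c),None)[0][:,0]
def ray(c,uv):
    Rm=R.from_rotvec(c['rvec']).as_matrix(); d=Rm.T@np.linalg.inv(K(c))@[*uv,1]; return -Rm.T@c['tvec'],d
def atz(c,uv,z=0):
    o,d=ray(c,uv); return o+d*(z-o[2])/d[2]
def tri(obs): # [(c,uv),...]
    A=0;b=0;
    for c,uv in obs:
        o,d=ray(c,uv);d=d/np.linalg.norm(d);M=np.eye(3)-np.outer(d,d);A=A+M;b=b+M@o
    p=np.linalg.solve(A,b); return p,[np.round(proj(c,p)[0]-uv,1) for c,uv in obs]
E
python3 - <<'E'
from h import *
np.set_printoptions(precision=3,suppress=True)
im=cv2.imread("pics/scene0.png")
a=cv2.resize(im[195:285,335:445],None,fx=6,fy=6,interpolation=cv2.INTER_CUBIC)
b=cv2.resize(im[220:300,180:313],None,fx=6,fy=6,interpolation=cv2.INTER_CUBIC)
cv2.imwrite("pics/rk.png",a);cv2.imwrite("pics/pl.png",b)
c=env.get_calibration("scene")
for n,uv in dict(base=(325,125),rack=(390,243),blue=(282,262),yel=(210,248),arch=(210,203),truck=(308,328),bearA=(268,205),bearB=(238,316),top=(500,272)).items(): print(n,atz(c,uv,0.05))
w=env.get_calibration("wrist");o,d=ray(w,(w['cx'],w['cy']));s=env.state();M=R.from_quat(s['ee_rot']).as_matrix();print(w['fov_y'],"cam in tool",M.T@(o-s['position']),"dir in tool",M.T@d,"campos",o, "xaxis", M.T@R.from_rotvec(w['rvec']).as_matrix().T)
print(M)
E
```

```text
base [0.053 0.001 0.05 ]
rack [0.528 0.18  0.05 ]
blue [ 0.587 -0.122  0.05 ]
yel [ 0.539 -0.326  0.05 ]
arch [ 0.379 -0.345  0.05 ]
truck [ 0.784 -0.048  0.05 ]
bearA [ 0.388 -0.171  0.05 ]
bearB [ 0.749 -0.229  0.05 ]
top [0.625 0.471 0.05 ]
64.55896986238216 cam in tool [ 0.079 -0.    -0.07 ] dir in tool [-0.306  0.     0.952] campos [ 0.288 -0.669  0.373] xaxis [[ 0.001 -0.952 -0.306]
 [ 1.     0.001  0.   ]
 [-0.    -0.306  0.952]]
[[ 0.956  0.293 -0.001]
 [ 0.293 -0.956  0.002]
 [-0.    -0.002 -1.   ]]
```

View pics/rk.png

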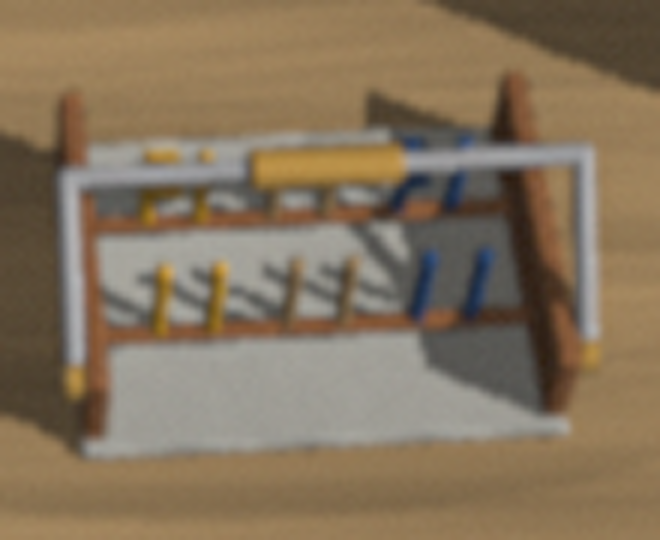

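View pics/pl.png

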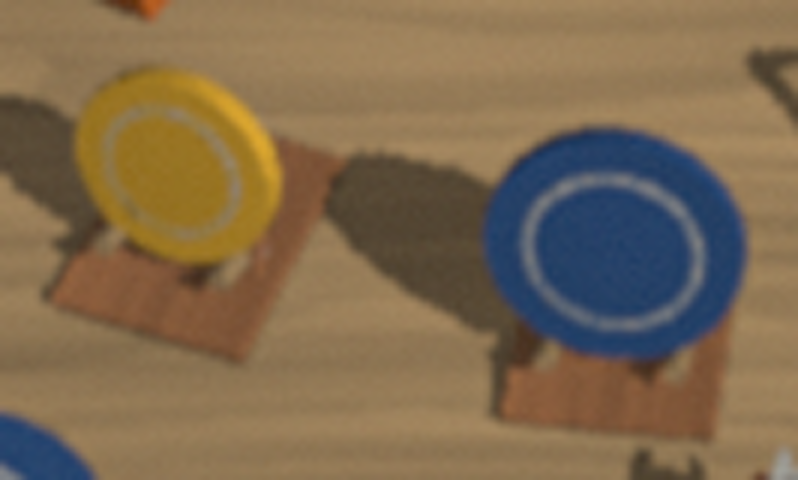

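```bash
cat >> h.py <<'E'
def plan(pos,Rt,N,grasp=0.0,s=None):
    """rows from the current pose to target; pos = point `grasp` ahead of TCP"""
    s=s or env.state(); M=R.from_quat(s['ee_rot']); p=np.array(pos)-Rt.as_matrix()[:,2]*grasp
    dr=(M.inv()*Rt).as_rotvec()/N; t=M.inv().apply(p-s['position'])
    S=sum(R.from_rotvec(dr*i).as_matrix() for i in range(N)); d=np.linalg.solve(S,t)
    print(f"N={N} dp",np.round(d/0.5,4).tolist(),"dr",np.round(dr/np.pi,4).tolist(),"| mm/row %.1f deg/row %.1f"%(1e3*np.linalg.norm(d),np.degrees(np.linalg.norm(dr))))
def rot(xd,zd):
    z=np.array(zd,float);z/=np.linalg.norm(z);x=np.array(xd,float);x-=z*(x@z);x/=np.linalg.norm(x)
    return R.from_matrix(np.c_[x,np.cross(z,x),z])
E
cat > mv.sh <<'E'
E
rm mv.sh
python3 - <<'E'
from h import *
plan([0.72,-0.25,0.37],rot([0,1,0],[0,0,-1]),18)
E
```

```text
N=18 dp [0.0789, 0.0145, -0.0075] dr [-0.0, -0.0, -0.0225] | mm/row 40.3 deg/row 4.1
```

```bash
for k in 1 2; do python3 -m crank '{"delta_pos":[[0.079,0.0145,-0.0075],[0.079,0.0145,-0.0075],[0.079,0.0145,-0.0075],[0.079,0.0145,-0.0075],[0.079,0.0145,-0.0075],[0.079,0.0145,-0.0075],[0.079,0.0145,-0.0075],[0.079,0.0145,-0.0075],[0.079,0.0145,-0.0075]],"dr":[[0,0,-0.0225],[0,0,-0.0225],[0,0,-0.0225],[0,0,-0.0225],[0,0,-0.0225],[0,0,-0.0225],[0,0,-0.0225],[0,0,-0.0225],[0,0,-0.0225]]}'; done
python3 - <<'E'
from h import *
import pickle
c=env.get_calibration("wrist");im=env.grab_frame("wrist")
cv2.imwrite("pics/w1.png",im[:,:,::-1]);pickle.dump(c,open("w1.pkl","wb"))
s=env.state();print(s['position'],R.from_quat(s['ee_rot']).as_matrix())
plan([0.72,-0.10,0.37],rot([0,1,0],[0,0,-1]),3)
E
```

```text
time: 1.23
position: [0.5405, -0.5546, 0.3369]
ee_rot: [0.893, 0.451, -0.0, -0.001]
ft_force: [0.3, -0.3, -0.2]
grip_width: 0.0854
grasp_force: 0.0
time: 2.35
position: [0.7215, -0.2488, 0.3706]
ee_rot: [0.707, 0.707, -0.0, -0.001]
ft_force: [-0.6, 0.8, 0.2]
grip_width: 0.0851
grasp_force: 0.0
[ 0.7238048 -0.23978    0.3715817] [[-0.01127518  0.99993534  0.00147578]
 [ 0.99990992  0.01126412  0.00729814]
 [ 0.00728104  0.00155793 -0.99997228]]
N=3 dp [0.0932, -0.0018, 0.0015] dr [0.0002, -0.0008, 0.0012] | mm/row 46.6 deg/row 0.3
```

View pics/w1.png

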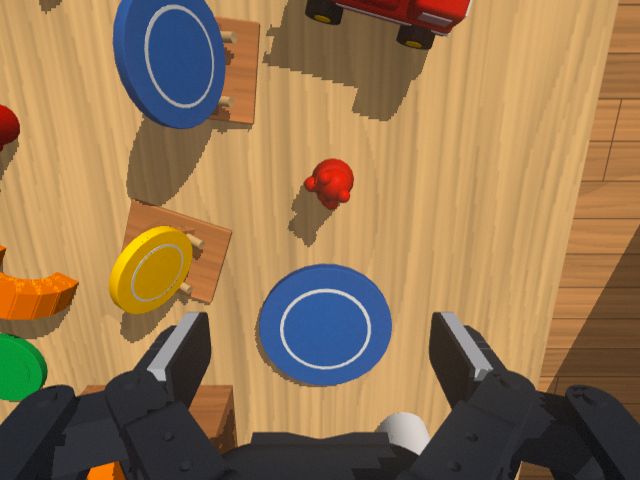

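```bash
python3 -m crank '{"delta_pos":[[0.093,0,0],[0.093,0,0],[0.093,0,0],[0,0,0],[0,0,0]],"dr":[[0,0,0],[0,0,0],[0,0,0],[0,0,0],[0,0,0]]}'
cat > ring.py <<'E'
from h import *
import pickle
from scipy.optimize import least_squares
def mask(im,col):
    h=cv2.cvtColor(im,cv2.COLOR_BGR2HSV)
    return cv2.inRange(h,(100,120,40),(125,255,255)) if col=='b' else cv2.inRange(h,(20,170,60),(32,255,255))
def ringpix(im,col,near):
    m=mask(im,col); cs,hi=cv2.findContours(m,cv2.RETR_CCOMP,cv2.CHAIN_APPROX_NONE)
    best=None
    # holes of the colored blob: the ring lies between outer blob and inner disc; take ring as fill - mask
    ext=[c for c,h in zip(cs,hi[0]) if h[3]<0 and cv2.contourArea(c)>300]
    c=min(ext,key=lambda c:np.linalg.norm(c[:,0].mean(0)-near)-0.5*np.sqrt(cv2.contourArea(c)))
    f=np.zeros_like(m);cv2.drawContours(f,[c],-1,255,-1)
    f=cv2.erode(f,np.ones((5,5)));r=(f>0)&(m==0)
    n,l,st,_=cv2.connectedComponentsWithStats(r.astype(np.uint8)); k=1+np.argmax(st[1:,4]); ys,xs=np.nonzero(l==k)
    return np.c_[xs,ys].astype(float)
def fit(views,col,x0):
    data=[]
    for c,im,near in views:
        p=ringpix(im,col,near); print(col,"px",len(p),"mean",p.mean(0).round(1)); data.append([ray(c,q) for q in p])
    def res(x):
        yaw,t=x[3:5]; n=np.array([np.cos(t)*np.cos(yaw),np.cos(t)*np.sin(yaw),np.sin(t)]); r=[]
        for v in data:
            o=np.array([a for a,_ in v]);d=np.array([b for _,b in v])
            P=o+d*(((x[:3]-o)@n)/(d@n))[:,None]; r.append((np.linalg.norm(P-x[:3],axis=1)-x[5])*1e3)
        return np.concatenate(r)
    s=least_squares(res,x0,loss='soft_l1'); x=s.x; yaw,t=x[3:5];n=np.array([np.cos(t)*np.cos(yaw),np.cos(t)*np.sin(yaw),np.sin(t)])
    print(col,"face",x[:3].round(4),"yaw,tilt deg",np.degrees(x[3:5]).round(1),"r",x[5].round(4),"rms",np.sqrt(np.mean(res(x)**2)).round(2),"CENTRE",(x[:3]-0.006*n).round(4)); return x
E
python3 - <<'E'
from ring import *
c2=env.get_calibration("wrist");im=env.grab_frame("wrist")
cv2.imwrite("pics/w2.png",im[:,:,::-1]);pickle.dump(c2,open("w2.pkl","wb"))
c1=pickle.load(open("w1.pkl","rb"));i1=cv2.imread("pics/w1.png");i2=cv2.imread("pics/w2.png")
for col,uv,z0,x0 in [('b',(182,70),.073,[.6,-.12,.07,0,.43,.04]),('y',(162,273),.064,[.55,-.32,.06,-.4,.43,.03])]:
    p=atz(c1,uv,z0);n2=proj(c2,p)[0];print(p,n2)
    try: fit([(c1,i1,uv),(c2,i2,n2)],col,x0)
    except Exception as e: print(e)
s=env.state();print(s['position'])
E
```

```text
time: 3.02
position: [0.7214, -0.1115, 0.3709]
ee_rot: [0.708, 0.706, -0.001, 0.0]
ft_force: [-0.5, -0.2, -0.0]
grip_width: 0.0857
grasp_force: 0.0
[ 0.59968404 -0.12795749  0.073     ] [197.19992519 219.65948129]
b px 1079 mean [174.9  54. ]
b px 784 mean [192.3 208.6]
b face [ 0.6015 -0.1188  0.0735] yaw,tilt deg [-6.4 25.6] r 0.0391 rms 1.23 CENTRE [ 0.5962 -0.1182  0.0709]
[ 0.55342244 -0.32633079  0.064     ] [177.28892973 380.40368577]
y px 388 mean [154.  271.3]
min() iterable argument is empty
[ 0.721374   -0.11270067  0.37093386]
```

```bash
python3 -m crank '{"delta_pos":[[-0.096,-0.016,0],[-0.096,-0.016,0],[-0.096,-0.016,0],[-0.096,-0.016,0],[-0.096,-0.016,0],[0,0,0],[0,0,0]],"dr":[[0,0,0],[0,0,0],[0,0,0],[0,0,0],[0,0,0],[0,0,0],[0,0,0]]}'
python3 - <<'E'
from ring import *
c2=env.get_calibration("wrist");im=env.grab_frame("wrist")
cv2.imwrite("pics/w3.png",im[:,:,::-1]);pickle.dump(c2,open("w3.pkl","wb"))
c1=pickle.load(open("w1.pkl","rb"));i1=cv2.imread("pics/w1.png");i2=cv2.imread("pics/w3.png")
uv=(156,271);p=atz(c1,uv,.064);n2=proj(c2,p)[0];print(p,n2)
fit([(c1,i1,uv),(c2,i2,n2)],'y',[.55,-.32,.06,-.4,.43,.03])
# view of rack next: camera over (0.45..), x_tool=+y
# look point rack (0.53,0.18,0.1)
plan([0.53,0.22,0.37],rot([0,1,0],[0,0,-1]),12)
E
```

```text
time: 3.95
position: [0.6804, -0.352, 0.3709]
ee_rot: [0.709, 0.705, -0.0, -0.0]
ft_force: [-0.1, 0.4, 0.5]
grip_width: 0.0855
grasp_force: 0.0
[ 0.54729644 -0.32403437  0.064     ] [183.78724378 174.51972922]
y px 388 mean [154.  271.3]
y px 474 mean [181.6 173.6]
y face [ 0.5499 -0.3257  0.0644] yaw,tilt deg [-18.5  25.4] r 0.0326 rms 0.96 CENTRE [ 0.5448 -0.324   0.0618]
N=12 dp [0.095, -0.0253, 0.0002] dr [-0.0, -0.0, -0.0001] | mm/row 49.2 deg/row 0.0
```

```bash
python3 -m crank '{"delta_pos":[[0.115,-0.03,0],[0.115,-0.03,0],[0.115,-0.03,0],[0.115,-0.03,0],[0.115,-0.03,0],[0.115,-0.03,0],[0.115,-0.03,0],[0.115,-0.03,0],[0.115,-0.03,0],[0.115,-0.03,0]],"dr":[[0,0,0],[0,0,0],[0,0,0],[0,0,0],[0,0,0],[0,0,0],[0,0,0],[0,0,0],[0,0,0],[0,0,0]]}'
python3 -m crank '{"delta_pos":[[0,0,0],[0,0,0],[0,0,0]],"dr":[[0,0,0],[0,0,0],[0,0,0]]}'
python3 - <<'E'
from h import *
import pickle
c=env.get_calibration("wrist");im=env.grab_frame("wrist")
cv2.imwrite("pics/w4.png",im[:,:,::-1]);pickle.dump(c,open("w4.pkl","wb"))
print(env.state()['position'])
E
```

```text
time: 5.25
position: [0.5305, 0.2281, 0.3719]
ee_rot: [0.707, 0.708, 0.001, 0.0]
ft_force: [1.1, 0.5, -0.4]
grip_width: 0.0853
grasp_force: 0.0
time: 5.62
position: [0.5326, 0.2232, 0.3713]
ee_rot: [0.708, 0.706, -0.0, 0.0]
ft_force: [0.5, -0.4, -0.2]
grip_width: 0.0855
grasp_force: 0.0
[0.53267747 0.22307298 0.37125511]
```

View pics/w4.png

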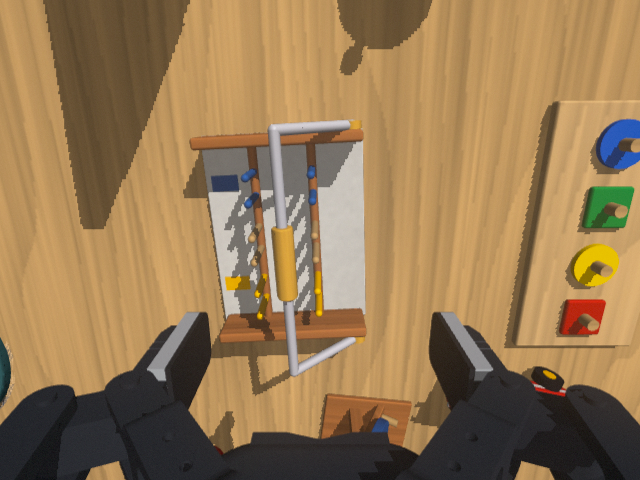

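```bash
cat > rackfit.py <<'E'
from h import *
import pickle
from scipy.optimize import least_squares
S=env.get_calibration("scene");W=pickle.load(open("w4.pkl","rb"))
def keep(y,q):
    x,z=-.075,.055; return [.075+x*np.cos(q)+z*np.sin(q),y,.05-x*np.sin(q)+z*np.cos(q)]
sc=lambda u,v:(335+(u+.5)/6-.5,195+(v+.5)/6-.5)
obs=[(S,sc(88,446),(.09,-.115,.008)),(S,sc(568,424),(.09,.115,.008))]
for u,v,y in [(165,266,-75),(220,266,-49),(297,261,-13),(352,260,13),(430,253,49),(487,251,75)]: obs.append((S,sc(u,v),(.032,y/1e3,.075)))
for c,uv,y in [(S,sc(252,168),-.035),(S,sc(403,162),.035),(W,(283,227),.035),(W,(288,300),-.035),(W,(273,128),.119),(W,(295,373),-.119),(S,sc(590,151),.119),(S,sc(68,176),-.119)]: obs.append((c,uv,y))
def world(x,P): c,s=np.cos(x[2]),np.sin(x[2]); return np.array([x[0]+c*P[0]-s*P[1],x[1]+s*P[0]+c*P[1],P[2]])
def res(x):
    r=[]
    for c,uv,P in obs: r+=list(proj(c,world(x,keep(P,x[3]) if np.isscalar(P) else P))[0]-uv)
    return np.array(r)
if __name__=="__main__":
    f=least_squares(res,[.53,.18,0,0.],loss='soft_l1');x=f.x;print(x.round(4),"yaw deg",np.degrees(x[2]));print(res(x).reshape(-1,2).round(1).tolist())
    np.save("rack.npy",x)
    print("sleeve",world(x,keep(0,x[3])),"tri",tri([(S,sc(328,165)),(W,(285.5,264))]))
    im=cv2.imread("pics/w4.png");k=4;im=im[110:385,180:380];im=cv2.resize(im,None,fx=2.18,fy=2.18,interpolation=cv2.INTER_CUBIC)
    D=lambda P,col:cv2.circle(im,tuple(int(round(t)) for t in ((proj(W,world(x,P))[0]-(180,110)+.5)*2.18-.5)),2,col,-1)
    for xx in(-.032,.032):
        for y in(-75,-49,-13,13,49,75):D((xx,y/1e3,.075),(0,0,255))
    for y in(.115,-.115):
        for xx in(-.09,.09):D((xx,y,.06),(0,255,0));D((xx,y,.008),(255,0,255))
    cv2.imwrite("pics/ov.png",im)
E
python3 rackfit.py
```

```text
[0.4939 0.1744 0.0505 0.1305] yaw deg 2.893964023469497
[[-0.3, 1.0], [0.7, 0.4], [0.3, -0.1], [0.5, -0.5], [0.6, -0.4], [0.7, -0.7], [0.6, -0.1], [0.4, -0.3], [0.3, 0.2], [0.5, -0.1], [-0.9, 1.0], [0.3, -1.2], [0.5, 2.3], [-0.2, 0.3], [-0.2, 0.2], [0.4, 0.4]]
sleeve [0.50163734 0.17477745 0.11428914] tri (array([0.50136094, 0.17435988, 0.11343279]), [array([0.2, 0.2]), array([-0.4,  0.5])])
```

View pics/ov.png

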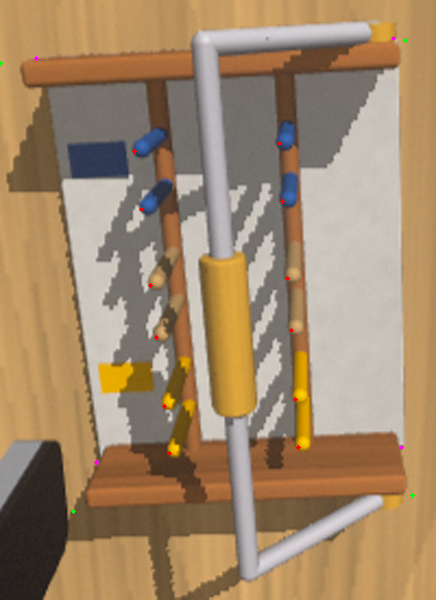

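Run:
```python
from rackfit import *
x=np.load("rack.npy");Rt=rot([-np.sin(x[2]),np.cos(x[2]),0],[0,0,-1])
plan([0.502,0.1745,0.165],Rt,7)
qs=np.linspace(x[3],1.87,11);P=np.array([keep(0,q) for q in qs]);d=np.diff(P,axis=0)
print([[0,round(a[0]/.5,4),round(-a[2]/.5,4)] for a in d])
```

```text
N=7 dp [-0.0137, -0.009, 0.0589] dr [-0.0, 0.0, -0.0025] | mm/row 30.6 deg/row 0.4
[[0, np.float64(0.0243), np.float64(-0.0213)], [0, np.float64(0.0276), np.float64(-0.0168)], [0, np.float64(0.0301), np.float64(-0.0118)], [0, np.float64(0.0317), np.float64(-0.0064)], [0, np.float64(0.0323), np.float64(-0.0008)], [0, np.float64(0.032), np.float64(0.0048)], [0, np.float64(0.0306), np.float64(0.0103)], [0, np.float64(0.0284), np.float64(0.0154)], [0, np.float64(0.0253), np.float64(0.0201)], [0, np.float64(0.0215), np.float64(0.0242)]]
```

```bash
python3 -m crank '{"delta_pos":[[-0.0137,-0.009,0.0589],[-0.0137,-0.009,0.0589],[-0.0137,-0.009,0.0589],[-0.0137,-0.009,0.0589],[-0.0137,-0.009,0.0589],[-0.0137,-0.009,0.0589],[-0.0137,-0.009,0.0589],[0,0,0],[0,0,0],[0,0,0]],"dr":[[0,0,-0.0025],[0,0,-0.0025],[0,0,-0.0025],[0,0,-0.0025],[0,0,-0.0025],[0,0,-0.0025],[0,0,-0.0025],[0,0,0],[0,0,0],[0,0,0]]}'
python3 -m crank '{"delta_pos":[[0,0,0],[0,0,0],[0,0,0],[0,0,0],[0,0,0],[0,0,0],[0,0,0],[0,0,0]],"dr":[[0,0,0],[0,0,0],[0,0,0],[0,0,0],[0,0,0],[0,0,0],[0,0,0],[0,0,0]]}' -1
```

```text
time: 6.92
position: [0.5029, 0.1767, 0.1666]
ee_rot: [0.688, 0.726, 0.001, 0.001]
ft_force: [0.1, 0.4, 0.9]
grip_width: 0.0856
grasp_force: 0.0
time: 7.92
position: [0.4996, 0.176, 0.1651]
ee_rot: [0.688, 0.726, -0.002, -0.001]
ft_force: [-5.8, 0.3, 4.6]
grip_width: 0.0182
grasp_force: 58.5
```

```bash
python3 -m crank '{"delta_pos":[[0,0.024,-0.021],[0,0.0276,-0.0168],[0,0.03,-0.0118],[0,0.0317,-0.0064],[0,0.0323,-0.0008]],"dr":[[0,0,0],[0,0,0],[0,0,0],[0,0,0],[0,0,0]]}'
python3 -m crank '{"delta_pos":[[0,0.032,0.0048],[0,0.0306,0.0103],[0,0.0284,0.0154],[0,0.0253,0.02],[0,0.0215,0.024],[0,0,0],[0,0,0],[0,0,0]],"dr":[[0,0,0],[0,0,0],[0,0,0],[0,0,0],[0,0,0],[0,0,0],[0,0,0],[0,0,0]]}'
python3 - <<'E'
from rackfit import *
x=np.load("rack.npy");p=env.state()['position'];print(p)
g=p-[0,0,.054];c,s=np.cos(x[2]),np.sin(x[2]);l=[c*(g[0]-x[0])+s*(g[1]-x[1]),g[2]];print("rack xz",l,"expect",keep(0,1.75))
v=[l[0]-.075,l[1]-.05];print("q",np.pi-.6327-np.arctan2(v[1],v[0]),np.hypot(*v))
E
```

```text
time: 8.55
position: [0.5703, 0.1796, 0.196]
ee_rot: [0.688, 0.726, -0.004, -0.001]
ft_force: [-4.1, -1.7, -2.2]
grip_width: 0.018
grasp_force: 63.2
time: 9.55
position: [0.6383, 0.1829, 0.1584]
ee_rot: [0.688, 0.726, -0.006, -0.002]
ft_force: [-14.2, -3.4, 23.6]
grip_width: 0.0182
grasp_force: 80.0
[0.63829796 0.18290943 0.15838142]
rack xz [np.float64(0.14468895863197598), np.float64(0.10438142197279304)] expect [np.float64(0.14248768125177844), 0, np.float64(0.1139954129548232)]
q 1.8462519721306516 0.08839621038818483
```

```bash
python3 -m crank '{"delta_pos":[[0,0,0],[0,0,0],[0,0,0],[0,0,0],[0,0,-0.05],[0,0,-0.1],[0,0,-0.1],[0,0,-0.1],[0,0,-0.1]],"dr":[[0,0,0],[0,0,0],[0,0,0],[0,0,0],[0,0,0],[0,0,0],[0,0,0],[0,0,0],[0,0,0]]}' 1
python3 - <<'E'
from rackfit import *
im=env.grab_frame("scene");cv2.imwrite("pics/s2.png",im[:,:,::-1])
a=cv2.resize(im[195:300,335:445,::-1],None,fx=5,fy=5,interpolation=cv2.INTER_CUBIC)
x=np.load("rack.npy")
for q,col in((1.75,(0,0,255)),(1.65,(0,255,0))):
  for y in(-.119,-.035,.035,.119):
    p=(proj(S,world(x,keep(y,q)))[0]-(335,195)+.5)*5-.5;cv2.circle(a,tuple(int(round(t)) for t in p),2,col,-1)
cv2.imwrite("pics/k.png",a)
# blue grasp: centre, normal yaw
def grasp(C,yaw,r,tilt=25,into=.025):
    yaw=np.radians(yaw);t=np.radians(tilt);ex=np.array([np.cos(yaw),np.sin(yaw),0]);ey=np.array([-np.sin(yaw),np.cos(yaw),0])
    zt=np.sin(t)*ex-np.cos(t)*np.array([0,0,1]);G=np.array(C)-zt*(r-into);Rt=rot(ey,zt);return G,zt,Rt
G,zt,Rt=grasp([.5962,-.1182,.0705],-6.4,.06);print("G",G)
plan(G-zt*.1,Rt,12,.054)
E
```

```text
time: 10.68
position: [0.6432, 0.1835, 0.3829]
ee_rot: [0.688, 0.726, 0.0, 0.0]
ft_force: [0.8, -0.4, 0.1]
grip_width: 0.0851
grasp_force: 0.0
G [ 0.58150054 -0.11655119  0.10222077]
N=12 dp [-0.0494, -0.0253, 0.0205] dr [-0.0112, -0.0011, 0.0043] | mm/row 29.6 deg/row 2.2
```

View pics/k.png

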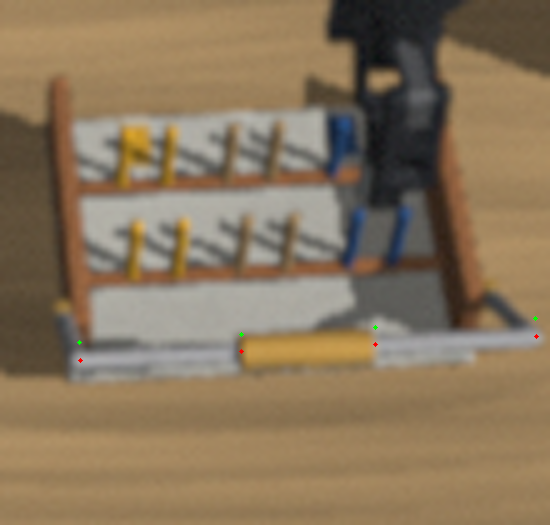

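```bash
python3 -m crank '{"delta_pos":[[-0.059,-0.03,0.0246],[-0.059,-0.03,0.0246],[-0.059,-0.03,0.0246],[-0.059,-0.03,0.0246],[-0.059,-0.03,0.0246],[-0.059,-0.03,0.0246],[-0.059,-0.03,0.0246],[-0.059,-0.03,0.0246],[-0.059,-0.03,0.0246],[-0.059,-0.03,0.0246]],"dr":[[-0.0134,-0.0013,0.0052],[-0.0134,-0.0013,0.0052],[-0.0134,-0.0013,0.0052],[-0.0134,-0.0013,0.0052],[-0.0134,-0.0013,0.0052],[-0.0134,-0.0013,0.0052],[-0.0134,-0.0013,0.0052],[-0.0134,-0.0013,0.0052],[-0.0134,-0.0013,0.0052],[-0.0134,-0.0013,0.0052]]}'
python3 -m crank '{"delta_pos":[[0,0,0],[0,0,0],[0,0,0]],"dr":[[0,0,0],[0,0,0],[0,0,0]]}'
cat >> h.py <<'E'
def grasp(C,yaw,r,tilt=25,into=.016):
    yaw=np.radians(yaw);t=np.radians(tilt);ex=np.array([np.cos(yaw),np.sin(yaw),0]);ey=np.array([-np.sin(yaw),np.cos(yaw),0])
    zt=np.sin(t)*ex-np.cos(t)*np.array([0,0,1]);G=np.array(C)-zt*(r-into);Rt=rot(ey,zt);return G,zt,Rt
E
python3 - <<'E'
from h import *
G,zt,Rt=grasp([.5962,-.1182,.0705],-6.4,.06);print("G",G)
plan(G,Rt,6,.054)
im=env.grab_frame("wrist");cv2.imwrite("pics/w5.png",im[:,:,::-1])
E
```

```text
time: 11.98
position: [0.5207, -0.0971, 0.2458]
ee_rot: [0.73, 0.655, 0.123, 0.154]
ft_force: [0.3, 0.2, 0.1]
grip_width: 0.0857
grasp_force: 0.0
time: 12.35
position: [0.5238, -0.0943, 0.2478]
ee_rot: [0.728, 0.656, 0.126, 0.154]
ft_force: [0.3, -0.1, 0.4]
grip_width: 0.0856
grasp_force: 0.0
G [ 0.57772068 -0.11612721  0.11037754]
N=6 dp [-0.0049, -0.0018, 0.0315] dr [-0.0019, 0.0008, 0.0006] | mm/row 16.0 deg/row 0.4
```

View pics/w5.png

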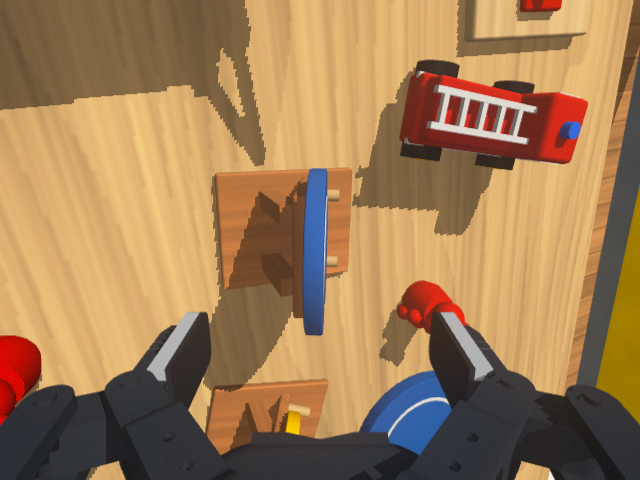

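```bash
python3 -m crank '{"delta_pos":[[-0.005,-0.0018,0.0315],[-0.005,-0.0018,0.0315],[-0.005,-0.0018,0.0315],[-0.005,-0.0018,0.0315],[-0.005,-0.0018,0.0315],[-0.005,-0.0018,0.0315],[0,0,0],[0,0,0],[0,0,0]],"dr":[[-0.0019,0.0008,0.0006],[-0.0019,0.0008,0.0006],[-0.0019,0.0008,0.0006],[-0.0019,0.0008,0.0006],[-0.0019,0.0008,0.0006],[-0.0019,0.0008,0.0006],[0,0,0],[0,0,0],[0,0,0]]}'
python3 - <<'E'
from h import *
G,zt,Rt=grasp([.5962,-.1182,.0705],-6.4,.06)
plan(G,Rt,1,.054)
E
python3 -m crank '{"delta_pos":[[0,0,0],[0,0,0],[0,0,0],[0,0,0],[0,0,0],[0,0,0],[0,0,0],[0,0,0]],"dr":[[0,0,0],[0,0,0],[0,0,0],[0,0,0],[0,0,0],[0,0,0],[0,0,0],[0,0,0]]}' -1
python3 - <<'E'
from h import *
s=env.state();print(s['position'],R.from_quat(s['ee_rot']).as_matrix()[:,2],s['torque'])
G,zt,Rt=grasp([.5962,-.1182,.0705],-6.4,.06)
plan(np.array(G)-.12*zt,Rt,4,.054)
E
```

```text
time: 13.52
position: [0.5486, -0.113, 0.1713]
ee_rot: [0.728, 0.652, 0.137, 0.161]
ft_force: [-0.4, -0.3, 0.6]
grip_width: 0.0855
grasp_force: 0.0
N=1 dp [0.0005, 0.0018, 0.0272] dr [-0.0033, 0.0029, 0.0009] | mm/row 13.6 deg/row 0.8
time: 14.52
position: [0.5487, -0.1135, 0.1708]
ee_rot: [0.729, 0.651, 0.137, 0.161]
ft_force: [-0.1, -0.6, 4.6]
grip_width: 0.0108
grasp_force: 61.0
[ 0.54872563 -0.11350116  0.17083667] [ 0.40935964 -0.05530479 -0.91069538] [ 0.1236556  -0.06732215 -0.13005357]
N=4 dp [-0.0, 0.0001, -0.0535] dr [-0.0008, 0.0007, 0.0001] | mm/row 26.7 deg/row 0.2
```

```bash
python3 -m crank '{"delta_pos":[[0,0,-0.03],[0,0,-0.06],[0,0,-0.08],[0,0,-0.08],[0,0,-0.08],[0,0,0],[0,0,0]],"dr":[[0,0,0],[0,0,0],[0,0,0],[0,0,0],[0,0,0],[0,0,0],[0,0,0]]}'
python3 - <<'E'
from rackfit import *
s=env.state();print(s['position'],R.from_quat(s['ee_rot']).as_matrix()[:,2],s['grip_width'])
x=np.load("rack.npy");yaw=x[2]
B=world(x,(0,.062,.19))+[.001,.001,0]
plan(B,rot([np.cos(yaw),np.sin(yaw),0],[0,0,-1]),18,.111)
E
```

```text
time: 15.4
position: [0.5016, -0.111, 0.2777]
ee_rot: [0.73, 0.649, 0.135, 0.166]
ft_force: [0.1, -0.8, -1.2]
grip_width: 0.0108
grasp_force: 60.4
[ 0.50162305 -0.11099469  0.27769955] [ 0.41201821 -0.06742886 -0.90867725] 0.010831702331564459
N=18 dp [0.0292, -0.0295, -0.0083] dr [0.0065, -0.005, 0.0244] | mm/row 21.2 deg/row 4.6
```

```bash
for k in 1 2; do python3 -m crank '{"delta_pos":[[0.0292,-0.0295,-0.0083],[0.0292,-0.0295,-0.0083],[0.0292,-0.0295,-0.0083],[0.0292,-0.0295,-0.0083],[0.0292,-0.0295,-0.0083],[0.0292,-0.0295,-0.0083],[0.0292,-0.0295,-0.0083],[0.0292,-0.0295,-0.0083],[0.0292,-0.0295,-0.0083]],"dr":[[0.0065,-0.005,0.0244],[0.0065,-0.005,0.0244],[0.0065,-0.005,0.0244],[0.0065,-0.005,0.0244],[0.0065,-0.005,0.0244],[0.0065,-0.005,0.0244],[0.0065,-0.005,0.0244],[0.0065,-0.005,0.0244],[0.0065,-0.005,0.0244]]}'; done
python3 -m crank '{"delta_pos":[[0,0,0],[0,0,0],[0,0,0]],"dr":[[0,0,0],[0,0,0],[0,0,0]]}'
python3 - <<'E'
from rackfit import *
s=env.state();print(R.from_quat(s['ee_rot']).as_matrix().round(3))
x=np.load("rack.npy");yaw=x[2]
B=world(x,(0,.062,.19))+[.001,.001,0]
plan(B,rot([np.cos(yaw),np.sin(yaw),0],[0,0,-1]),4,.111)
E
```

```text
time: 16.52
position: [0.4333, 0.0634, 0.2724]
ee_rot: [0.926, 0.36, 0.073, 0.089]
ft_force: [-0.5, -0.3, -0.2]
grip_width: 0.0105
grasp_force: 60.2
time: 17.65
position: [0.4926, 0.2378, 0.3004]
ee_rot: [1.0, 0.024, 0.002, 0.001]
ft_force: [-0.5, -0.8, -0.3]
grip_width: 0.0108
grasp_force: 60.2
time: 18.02
position: [0.4914, 0.2364, 0.3015]
ee_rot: [1.0, 0.026, 0.002, 0.001]
ft_force: [0.3, -0.2, -0.6]
grip_width: 0.0106
grasp_force: 60.3
[[ 0.999  0.051  0.004]
 [ 0.051 -0.999 -0.002]
 [ 0.004  0.002 -1.   ]]
N=4 dp [0.0002, -0.0005, 0.0002] dr [0.0002, -0.0003, 0.0] | mm/row 0.3 deg/row 0.1
```

```bash
cat > tine.py <<'E'
from rackfit import *
from scipy.optimize import minimize
def sil(c,x,ys,sh,k=4,xs=(-.032,.032)):
    m=np.zeros((sh[0]*k,sh[1]*k),np.uint8)
    Rm=R.from_rotvec(c['rvec']).as_matrix();cam=-Rm.T@c['tvec']
    for xx in xs:
        for y in ys:
            pts=[]
            a=np.linspace(0,2*np.pi,16,endpoint=False)
            for z,r in((.018,4),(.071,4),(.0738,2.8),(.075,.1)):
                for t in a: pts.append(world(x,(xx+r/1e3*np.cos(t),y+r/1e3*np.sin(t),z)))
            p=(proj(c,pts)+.5)*k-.5
            cv2.fillConvexPoly(m,cv2.convexHull(p.astype(np.float32)).astype(np.int32),255)
    return cv2.resize(m,(sh[1],sh[0]),interpolation=cv2.INTER_AREA)/255.
def masks(im):
    h=cv2.cvtColor(im,cv2.COLOR_BGR2HSV)
    return cv2.inRange(h,(100,110,50),(125,255,255))>0,cv2.inRange(h,(18,150,60),(34,255,255))>0
def fitx(c,im,x0,use,free=3,xs=(-.032,.032)):
    mb,my=masks(im);sh=im.shape[:2]
    Y={'b':[.049,.075],'y':[-.075,-.049]};M={'b':mb,'y':my}
    roi={u:cv2.dilate((sil(c,x0,Y[u],sh,2,xs)>0).astype(np.uint8),np.ones((9,9)))>0 for u in use}
    def f(d):
        x=np.array(x0,float);x[0]+=d[0]/1e3;x[1]+=d[1]/1e3
        if free==3:x[2]+=d[2]/100
        return sum((np.abs(sil(c,x,Y[u],sh,4,xs)-M[u])*roi[u]).sum() for u in use)
    best=min((minimize(f,[a,b,0][:free],method='Nelder-Mead',options=dict(initial_simplex=np.array([[a,b,0],[a+2,b,0],[a,b+2,0],[a,b,1]])[:free+1,:free],xatol=.05,fatol=.5)) for a,b in((0,0),(1.5,1.5))),key=lambda r:r.fun)
    print(use,"shift mm/0.01rad",best.x.round(2),"cost",f(np.zeros(free)).round(0),"->",best.fun.round(0),"mask px",[int((M[u]&roi[u]).sum()) for u in use]);return best.x
E
python3 - <<'E'
from tine import *
x=np.load("rack.npy")[:4]
i4=cv2.imread("pics/w4.png")
for u in('b','y'): fitx(W,i4,x,u,2)
fitx(W,i4,x,'by',3)
c=env.get_calibration("wrist");im=env.grab_frame("wrist");cv2.imwrite("pics/w6.png",im[:,:,::-1]);pickle.dump(c,open("w6.pkl","wb"))
im=im[:,:,::-1].copy();print(proj(c,[world(x,(.032,y,.075)) for y in(-.075,-.049,.049,.075)]).round(0).tolist())
fitx(c,im,x,'y',2)
E
```

```text
b shift mm/0.01rad [2.62 0.64] cost 345.0 -> 217.0 mask px [336]
y shift mm/0.01rad [ 2.12 -0.85] cost 422.0 -> 113.0 mask px [627]
by shift mm/0.01rad [ 2.24  0.02 -0.03] cost 766.0 -> 338.0 mask px [336, 627]
[[494.0, 185.0], [461.0, 185.0], [336.0, 185.0], [303.0, 185.0]]
y shift mm/0.01rad [ 1.98 -0.05] cost 651.0 -> 277.0 mask px [1222]
```

Run:
```python
from tine import *
x=np.load("rack.npy");x[0]+=.002;np.save("rack2.npy",x)
c=pickle.load(open("w6.pkl","rb"));im=cv2.imread("pics/w6.png");mb,_=masks(im)
for r in range(100,480,25):
    q=np.nonzero(mb[r,260:380])[0]
    if len(q):print(r,q.min()+260,q.max()+260,len(q))
print(c['cx'],proj(c,[world(x,(.032,.062,.075)),world(x,(-.032,.062,.075)),world(x,(0,.062,.19))]))
yaw=x[2];B=world(x,(0,.062,.19))
plan(B,rot([np.cos(yaw),np.sin(yaw),0],[0,0,-1]),1,.111)
cv2.imwrite("pics/w6c.png",cv2.resize(im[90:330,180:460],None,fx=2.4,fy=2.4,interpolation=cv2.INTER_CUBIC))
```

```text
175 301 337 37
200 306 335 30
225 305 335 31
250 301 336 36
275 304 336 33
300 304 335 32
325 306 334 29
350 305 333 29
375 306 334 29
400 307 332 26
319.62207122334314 [[319.81532491 182.5527298 ]
 [319.71234915 259.46126131]
 [320.28397781 278.39124339]]
N=1 dp [0.0023, 0.0005, 0.0014] dr [0.0005, -0.0013, 0.0001] | mm/row 1.4 deg/row 0.2
```

View pics/w6c.png

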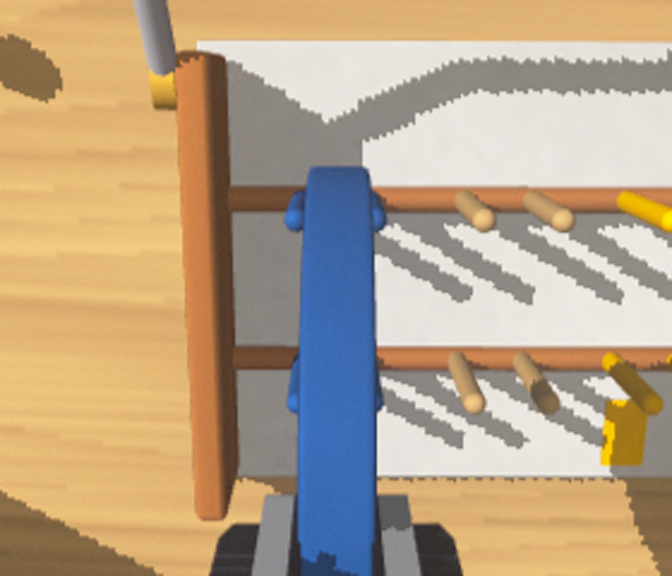

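```bash
python3 -m crank '{"delta_pos":[[0.002,-0.0005,0.02],[0,0,0.02],[0,0,0.02],[0,0,0.02],[0,0,0.02],[0,0,0.02],[0,0,0.02],[0,0,0.02],[0,0,0.02],[0,0,0.02]],"dr":[[0,0,0],[0,0,0],[0,0,0],[0,0,0],[0,0,0],[0,0,0],[0,0,0],[0,0,0],[0,0,0],[0,0,0]]}'
python3 -m crank '{"delta_pos":[[0,0,0.01],[0,0,0.005],[0,0,0],[0,0,0]],"dr":[[0,0,0],[0,0,0],[0,0,0],[0,0,0]]}'
python3 - <<'E'
from tine import *
x=np.load("rack2.npy")
yaw=x[2];B=world(x,(0,.062,.0746))
plan(B,rot([np.cos(yaw),np.sin(yaw),0],[0,0,-1]),1,.111)
E
```

```text
time: 19.32
position: [0.4938, 0.2377, 0.2016]
ee_rot: [1.0, 0.025, 0.003, -0.0]
ft_force: [-1.2, -0.2, -0.7]
grip_width: 0.0111
grasp_force: 60.3
time: 19.82
position: [0.4939, 0.2378, 0.195]
ee_rot: [1.0, 0.025, 0.003, -0.0]
ft_force: [-0.9, 0.3, -1.4]
grip_width: 0.0105
grasp_force: 60.3
N=1 dp [-0.0027, 0.0028, 0.0189] dr [-0.0001, -0.0018, 0.0] | mm/row 9.6 deg/row 0.3
```

```bash
python3 -m crank '{"delta_pos":[[-0.002,0.002,0.004],[0,0,0.005],[0,0,0.005],[0,0,0],[0,0,0]],"dr":[[0,0,0],[0,0,0],[0,0,0],[0,0,0],[0,0,0]]}'
python3 -m crank '{"delta_pos":[[0,0,0.004],[0,0,0.002],[0,0,0],[0,0,0]],"dr":[[0,0,0],[0,0,0],[0,0,0],[0,0,0]]}'
```

```text
time: 20.45
position: [0.4929, 0.2367, 0.1877]
ee_rot: [1.0, 0.025, 0.002, -0.0]
ft_force: [-0.9, 0.0, -0.8]
grip_width: 0.0107
grasp_force: 60.3
time: 20.95
position: [0.4929, 0.2372, 0.1865]
ee_rot: [1.0, 0.025, 0.003, 0.0]
ft_force: [-3.7, -1.5, 13.3]
grip_width: 0.0103
grasp_force: 62.4
```

```bash
python3 -m crank '{"delta_pos":[[0,0,-0.001],[0,0,0],[0,0,0],[0,0,0],[0,0,-0.02],[0,0,-0.06],[0,0,-0.1],[0,0,-0.1],[0,0,-0.08],[0,0,0]],"dr":[[0,0,0],[0,0,0],[0,0,0],[0,0,0],[0,0,0],[0,0,0],[0,0,0],[0,0,0],[0,0,0],[0,0,0]]}' 1
python3 - <<'E'
from tine import *
x=np.load("rack2.npy")
im=env.grab_frame("wrist")[:,:,::-1].copy();c=env.get_calibration("wrist");cv2.imwrite("pics/w7.png",im)
mb,_=masks(im)
P=[world(x,(.06*np.cos(a),.062,.0746+.06*np.sin(a))) for a in np.linspace(0,np.pi,7)]
for p,q in zip(proj(c,P),P):
    r=int(round(p[1]))
    if 0<=r<480:
        k=np.nonzero(mb[r,int(p[0])-40:int(p[0])+40])[0]; print(p.round(0),(k.min()+int(p[0])-40,k.max()+int(p[0])-40) if len(k) else None)
# scene silhouette of blue plate
im=env.grab_frame("scene")[:,:,::-1].copy();cv2.imwrite("pics/s3.png",im);mb,_=masks(im)
ys,xs=np.nonzero(mb[180:270,380:445]);print("scene blue bbox",xs.min()+380,xs.max()+380,ys.min()+180,ys.max()+180)
Q=[world(x,(.06*np.cos(a),.062+d,.0746+.06*np.sin(a))) for a in np.linspace(0,2*np.pi,37) for d in(-.006,.006)];q=proj(S,Q);print(q.min(0),q.max(0))
G,zt,Rt=grasp([.5448,-.324,.0614],-18.5,.05,into=.012);print("G",G)
plan(G-zt*.1,Rt,25,.054)
E
```

```text
time: 22.2
position: [0.4932, 0.2379, 0.3694]
ee_rot: [1.0, 0.025, 0.006, -0.002]
ft_force: [0.4, 0.1, -0.1]
grip_width: 0.0858
grasp_force: 0.0
[321. 144.] None
[321. 155.] (np.int64(316), np.int64(328))
[321. 185.] (np.int64(315), np.int64(328))
[321. 223.] (np.int64(315), np.int64(328))
[321. 254.] (np.int64(315), np.int64(328))
[321. 268.] None
[321. 265.] (np.int64(320), np.int64(323))
scene blue bbox 401 416 208 247
[403.64982028 206.25814223] [416.44929643 249.02875086]
G [ 0.5295704  -0.31890425  0.0958397 ]
N=25 dp [-0.0291, 0.0332, 0.0164] dr [-0.0048, 0.0033, -0.015] | mm/row 23.6 deg/row 2.9
```

```bash
for k in 1 2; do python3 -m crank '{"delta_pos":[[-0.0364,0.0415,0.0205],[-0.0364,0.0415,0.0205],[-0.0364,0.0415,0.0205],[-0.0364,0.0415,0.0205],[-0.0364,0.0415,0.0205],[-0.0364,0.0415,0.0205],[-0.0364,0.0415,0.0205],[-0.0364,0.0415,0.0205],[-0.0364,0.0415,0.0205],[-0.0364,0.0415,0.0205]],"dr":[[-0.006,0.0041,-0.0188],[-0.006,0.0041,-0.0188],[-0.006,0.0041,-0.0188],[-0.006,0.0041,-0.0188],[-0.006,0.0041,-0.0188],[-0.006,0.0041,-0.0188],[-0.006,0.0041,-0.0188],[-0.006,0.0041,-0.0188],[-0.006,0.0041,-0.0188],[-0.006,0.0041,-0.0188]]}'; done
python3 -m crank '{"delta_pos":[[0,0,0],[0,0,0],[0,0,0]],"dr":[[0,0,0],[0,0,0],[0,0,0]]}'
python3 - <<'E'
from h import *
G,zt,Rt=grasp([.5448,-.324,.0614],-18.5,.05,into=.012)
plan(G-zt*.08,Rt,4,.054)
E
```

```text
time: 23.55
position: [0.3912, -0.021, 0.2734]
ee_rot: [0.942, 0.315, 0.067, 0.091]
ft_force: [0.1, -0.4, 0.6]
grip_width: 0.0852
grasp_force: 0.0
time: 24.8
position: [0.4649, -0.2973, 0.2317]
ee_rot: [0.791, 0.573, 0.126, 0.173]
ft_force: [0.3, -0.3, -0.1]
grip_width: 0.0852
grasp_force: 0.0
time: 25.18
position: [0.4651, -0.2955, 0.2331]
ee_rot: [0.791, 0.573, 0.127, 0.173]
ft_force: [-0.6, -0.4, -0.3]
grip_width: 0.0859
grasp_force: 0.0
N=4 dp [-0.0009, 0.0021, 0.0097] dr [-0.0003, -0.0003, 0.0003] | mm/row 5.0 deg/row 0.1
```

```bash
python3 -m crank '{"delta_pos":[[-0.0005,0.001,0.024],[-0.0005,0.001,0.024],[-0.0005,0.001,0.024],[-0.0005,0.001,0.024],[-0.0005,0.001,0.024],[-0.0005,0.001,0.024],[-0.0005,0.001,0.024],[-0.0005,0.001,0.024],[0,0,0],[0,0,0]],"dr":[[0,0,0],[0,0,0],[0,0,0],[0,0,0],[0,0,0],[0,0,0],[0,0,0],[0,0,0],[0,0,0],[0,0,0]]}'
python3 - <<'E'
from h import *
G,zt,Rt=grasp([.5448,-.324,.0614],-18.5,.05,into=.012)
plan(G,Rt,1,.054)
E
```

```text
time: 26.42
position: [0.507, -0.3126, 0.1482]
ee_rot: [0.792, 0.572, 0.127, 0.174]
ft_force: [-0.6, 1.3, -0.0]
grip_width: 0.0851
grasp_force: 0.0
N=1 dp [0.0024, -0.0017, 0.0066] dr [-0.0006, -0.0009, 0.0009] | mm/row 3.6 deg/row 0.2
```

```bash
python3 -m crank '{"delta_pos":[[0.0024,-0.0017,0.006],[0,0,0],[0,0,0]],"dr":[[0,0,0],[0,0,0],[0,0,0]]}'
python3 -m crank '{"delta_pos":[[0,0,0],[0,0,0],[0,0,0],[0,0,0],[0,0,0],[0,0,0],[0,0,0],[0,0,0]],"dr":[[0,0,0],[0,0,0],[0,0,0],[0,0,0],[0,0,0],[0,0,0],[0,0,0],[0,0,0]]}' -1
python3 - <<'E'
from h import *
s=env.state();M=R.from_quat(s['ee_rot']);print("centre in tool",M.inv().apply(np.array([.5448,-.324,.0614])-s['position']))
E
python3 -m crank '{"delta_pos":[[0,0,-0.02],[0,0,-0.04],[0,0,-0.06],[0,0,-0.06],[0,0,-0.06],[0,0,-0.06],[0,0,-0.04],[0,0,0],[0,0,0]],"dr":[[0,0,0],[0,0,0],[0,0,0],[0,0,0],[0,0,0],[0,0,0],[0,0,0],[0,0,0],[0,0,0]]}'
python3 - <<'E'
from tine import *
x=np.load("rack2.npy");yaw=x[2]
plan(world(x,(0,-.062,.18)),rot([np.cos(yaw),np.sin(yaw),0],[0,0,-1]),20,.097)
E
```

```text
time: 26.8
position: [0.5078, -0.3118, 0.1452]
ee_rot: [0.792, 0.572, 0.127, 0.174]
ft_force: [0.2, 0.2, -0.5]
grip_width: 0.0853
grasp_force: 0.0
time: 27.8
position: [0.5079, -0.3118, 0.1452]
ee_rot: [0.792, 0.572, 0.127, 0.174]
ft_force: [-0.7, 0.5, 2.8]
grip_width: 0.011
grasp_force: 59.7
centre in tool [-4.41361298e-05 -2.15213131e-05  9.23473994e-02]
time: 28.92
position: [0.4467, -0.293, 0.2811]
ee_rot: [0.792, 0.571, 0.124, 0.174]
ft_force: [-0.6, -0.1, -1.7]
grip_width: 0.0113
grasp_force: 59.3
N=20 dp [0.0313, -0.0298, -0.0051] dr [0.006, -0.0041, 0.0188] | mm/row 21.8 deg/row 3.6
```

```bash
for k in 1 2; do python3 -m crank '{"delta_pos":[[0.0313,-0.0298,-0.0051],[0.0313,-0.0298,-0.0051],[0.0313,-0.0298,-0.0051],[0.0313,-0.0298,-0.0051],[0.0313,-0.0298,-0.0051],[0.0313,-0.0298,-0.0051],[0.0313,-0.0298,-0.0051],[0.0313,-0.0298,-0.0051],[0.0313,-0.0298,-0.0051],[0.0313,-0.0298,-0.0051]],"dr":[[0.006,-0.0041,0.0188],[0.006,-0.0041,0.0188],[0.006,-0.0041,0.0188],[0.006,-0.0041,0.0188],[0.006,-0.0041,0.0188],[0.006,-0.0041,0.0188],[0.006,-0.0041,0.0188],[0.006,-0.0041,0.0188],[0.006,-0.0041,0.0188],[0.006,-0.0041,0.0188]]}'; done
python3 -m crank '{"delta_pos":[[0,0,0],[0,0,0],[0,0,0]],"dr":[[0,0,0],[0,0,0],[0,0,0]]}'
python3 - <<'E'
from tine import *
x=np.load("rack2.npy");yaw=x[2]
plan(world(x,(0,-.062,.165)),rot([np.cos(yaw),np.sin(yaw),0],[0,0,-1]),2,.0923)
c=env.get_calibration("wrist");im=env.grab_frame("wrist")[:,:,::-1].copy();cv2.imwrite("pics/w8.png",im);_,my=masks(im)
t=proj(c,[world(x,(xx,-.062+d,.071)) for xx in(.032,-.032) for d in(.013,-.013)]);print(t.round(1).tolist())
for r in list(range(60,480,20)):
    q=np.nonzero(my[r,220:420])[0]+220
    if len(q): g=np.split(q,np.nonzero(np.diff(q)>1)[0]+1);print(r,[(int(a[0]),int(a[-1])) for a in g])
E
```

```text
time: 30.18
position: [0.4116, -0.0814, 0.2617]
ee_rot: [0.943, 0.313, 0.065, 0.091]
ft_force: [0.1, 0.6, -0.2]
grip_width: 0.0109
grasp_force: 59.3
time: 31.42
position: [0.5, 0.1132, 0.2767]
ee_rot: [1.0, 0.024, -0.001, 0.001]
ft_force: [-0.4, -0.4, -0.5]
grip_width: 0.0112
grasp_force: 59.2
time: 31.8
position: [0.4987, 0.1114, 0.2771]
ee_rot: [1.0, 0.025, -0.001, 0.002]
ft_force: [-0.6, -0.8, -1.6]
grip_width: 0.0109
grasp_force: 59.3
N=2 dp [0.0004, -0.0011, 0.0198] dr [0.0005, 0.0002, -0.0002] | mm/row 9.9 deg/row 0.1
[[299.9, 186.8], [335.6, 186.8], [301.3, 268.4], [334.6, 268.3]]
180 [(296, 306), (329, 338)]
200 [(306, 333)]
220 [(305, 335)]
240 [(304, 336)]
260 [(297, 337)]
280 [(302, 336)]
300 [(302, 337)]
320 [(302, 337)]
340 [(304, 336)]
360 [(304, 335)]
380 [(304, 335)]
400 [(304, 335)]
```

```bash
python3 -m crank '{"delta_pos":[[0.001,-0.0022,0.02],[0,0,0.021],[0,0,0.021],[0,0,0.021],[0,0,0.021],[0,0,0.021],[0,0,0.021],[0,0,0.02],[0,0,0.02],[0,0,0]],"dr":[[0.0005,0,0],[0.0005,0,0],[0,0,0],[0,0,0],[0,0,0],[0,0,0],[0,0,0],[0,0,0],[0,0,0],[0,0,0]]}'
python3 - <<'E'
from tine import *
x=np.load("rack2.npy");yaw=x[2]
plan(world(x,(0,-.062,.0627)),rot([np.cos(yaw),np.sin(yaw),0],[0,0,-1]),1,.0923)
E
```

```text
time: 33.1
position: [0.4996, 0.1133, 0.1839]
ee_rot: [1.0, 0.025, -0.001, -0.0]
ft_force: [-0.5, -0.3, -0.8]
grip_width: 0.011
grasp_force: 59.3
N=1 dp [-0.0013, 0.0016, 0.0577] dr [-0.0003, 0.0005, -0.0004] | mm/row 28.9 deg/row 0.1
```

```bash
python3 -m crank '{"delta_pos":[[-0.001,0.0012,0.014],[0,0,0.015],[0,0,0.015],[0,0,0.004],[0,0,0],[0,0,0]],"dr":[[0,0,0],[0,0,0],[0,0,0],[0,0,0],[0,0,0],[0,0,0]]}'
python3 -m crank '{"delta_pos":[[0,0,0.004],[0,0,0.004],[0,0,0],[0,0,0]],"dr":[[0,0,0],[0,0,0],[0,0,0],[0,0,0]]}'
```

```text
time: 33.85
position: [0.4998, 0.1129, 0.1608]
ee_rot: [1.0, 0.024, 0.0, -0.001]
ft_force: [0.0, 0.2, -1.0]
grip_width: 0.0108
grasp_force: 59.3
time: 34.35
position: [0.4996, 0.1128, 0.1566]
ee_rot: [1.0, 0.024, 0.0, -0.001]
ft_force: [0.4, 1.0, -1.1]
grip_width: 0.0113
grasp_force: 59.3
```

Expected contact at about z = 0.155.

```bash
python3 -m crank '{"delta_pos":[[0,0,0.003],[0,0,0.002],[0,0,0],[0,0,0]],"dr":[[0,0,0],[0,0,0],[0,0,0],[0,0,0]]}'
```

```text
time: 34.85
position: [0.4996, 0.113, 0.1551]
ee_rot: [1.0, 0.025, 0.0, -0.0]
ft_force: [-1.0, -0.3, 8.2]
grip_width: 0.0111
grasp_force: 61.0
```

```bash
python3 -m crank '{"delta_pos":[[0,0,0],[0,0,0],[0,0,0],[0,0,0],[0,0,-0.02],[0,0,-0.06],[0,0,-0.1],[0,0,-0.1],[0,0,-0.1],[0,0,0]],"dr":[[0,0,0],[0,0,0],[0,0,0],[0,0,0],[0,0,0],[0,0,0],[0,0,0],[0,0,0],[0,0,0],[0,0,0]]}' 1
python3 - <<'E'
from tine import *
x=np.load("rack2.npy")
im=env.grab_frame("wrist")[:,:,::-1].copy();c=env.get_calibration("wrist")
for m,y,z,r_ in zip(masks(im),(.062,-.062),(.0746,.0627),(.06,.05)):
    for a in(.9,1.3,1.7,2.1):
        p=proj(c,world(x,(r_*np.cos(a),y,z+r_*np.sin(a))))[0]
        k=np.nonzero(m[int(p[1]),int(p[0])-20:int(p[0])+20])[0]+int(p[0])-20;print(y,p.round(0),(k.min(),k.max()) if len(k) else None)
im=env.grab_frame("scene")[:,:,::-1].copy();cv2.imwrite("pics/s9.png",im)
i0=cv2.imread("pics/s2.png")
for m,y,z,r_ in zip(masks(im),(.062,-.062),(.0746,.0627),(.06,.05)):
    Q=[world(x,(r_*np.cos(a),y+d,z+r_*np.sin(a))) for a in np.linspace(0,2*np.pi,37) for d in(-.006,.006)];q=proj(S,Q);lo,hi=q.min(0),q.max(0)
    a=np.floor(lo-6).astype(int);b=np.ceil(hi+6).astype(int);ys,xs=np.nonzero(m[a[1]:b[1],a[0]:b[0]]);print("model",lo.round(0),hi.round(0),"seen",xs.min()+a[0],ys.min()+a[1],xs.max()+a[0],ys.max()+a[1])
k0,k1=[v[255:275,340:445].astype(int) for v in(i0,im)];print("keeper diff",np.abs(k0-k1).mean())
i0=cv2.imread("pics/scene0.png");d=np.abs(i0.astype(int)-im).max(2)>40
for n,(u,v) in dict(arch=(210,203),truck=(308,328),bearA=(268,205),bearB=(238,316),top=(500,272)).items():print(n,d[v-25:v+25,u-25:u+25].sum())
E
```

```text
time: 36.1
position: [0.5014, 0.1138, 0.3487]
ee_rot: [1.0, 0.024, 0.005, -0.001]
ft_force: [-0.8, 0.1, -0.1]
grip_width: 0.0854
grasp_force: 0.0
0.062 [161. 180.] (np.int64(157), np.int64(171))
0.062 [159. 210.] (np.int64(155), np.int64(177))
0.062 [162. 240.] (np.int64(158), np.int64(171))
0.062 [169. 264.] (np.int64(164), np.int64(177))
-0.062 [321. 184.] (np.int64(306), np.int64(338))
-0.062 [321. 207.] (np.int64(314), np.int64(328))
-0.062 [321. 231.] (np.int64(307), np.int64(335))
-0.062 [321. 250.] (np.int64(305), np.int64(337))
model [404. 206.] [416. 249.] seen 401 208 416 247
model [362. 215.] [370. 250.] seen 358 215 372 250
keeper diff 2.028888888888889
arch 445
truck 0
bearA 314
bearB 0
top 0
```

Run:
```python
import cv2,numpy as np
for f in("scene0","s9"):
    h=cv2.cvtColor(cv2.imread(f"pics/{f}.png"),cv2.COLOR_BGR2HSV)
    for n,(u,v,lo,hi) in dict(arch=(210,203,5,16),bearA=(268,205,0,4)).items():
        m=(h[v-25:v+25,u-25:u+25,0]>=lo)&(h[v-25:v+25,u-25:u+25,0]<=hi)&(h[v-25:v+25,u-25:u+25,1]>190)&(h[v-25:v+25,u-25:u+25,2]>50)
        y,x=np.nonzero(m);print(f,n,len(x),x.min()+u-25,x.max()+u-25,y.min()+v-25,y.max()+v-25)
```

```text
scene0 arch 598 194 226 186 221
scene0 bearA 182 259 274 194 213
s9 arch 605 194 225 185 221
s9 bearA 178 259 274 194 213
```

Unmoved (only shadows changed). Handing in.

```bash
python3 -c "
from station import env
print(env.sign_off())"
```

```text
the job is handed in; nothing more can be done
None
```

I folded the keeper bar fully back, stood the blue and yellow plates upright in their own slots and let them go on the rails. I handed the job in after about 36 s of robot time. The camera check before that showed both plates in place and the other toys not moved; no verdict came back.

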